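# Clear and hold back the belt tensioner

## Robot

A 7-joint arm with a two-finger parallel gripper is mounted at the origin on the work surface. World frame = base frame: x ahead of the robot, y to its left, z up, the work surface at z = 0. Lengths are in m, angles in rad, forces in N, time in s.
With the tool pointing down it reaches from about 0.425 to 0.875 m from the base axis. Payload 4.7 kg.
Tool frame: the origin (TCP) lies between the finger pads; the fingertips stand 14 mm ahead of it and the grasp point (between the pads) lies 5 mm behind it; z points along the fingers, y is the line along which they close (so a half turn about z gives the same grasp; the last joint's range is limited). The gripper opens to 87 mm and grips with 3 to 60 N. Pads are 19 mm wide; open, the fingers measure 117 mm over their backs; the gripper's body (75 mm by 190 mm) begins 51 mm behind the grasp point.
Start: joints at [-1.161, 0.321, -0.07, 1.45, 0.023, 1.371, -0.057], TCP at [0.251, 0.6, 0.237] pointing down, gripper open.
Joint ranges: [-2.86, 2.86], [-0.3, 2.09], [-1.38, 1.24], [0.06, 2.45], [-1.56, 4.7], [0.09, 2.05], [-2.69, 2.69]. Speed limits (rad/s): [2.57, 2.57, 3.14, 3.14, 3.14, 3.14, 3.14].

## Interface

Orientations are given as a rotation vector (axis times angle).
In Python, from bench import ctrl gives the robot as it stands.
- The arm moves only by the tool step_arm, never from a script. Its argument "commands" is a list of rows, each an object with "travel": the shift along the tool's x, y, z in m, a list of three; "turn": the turn, a rotation vector about the tool's x, y, z in degrees, a list of three. A call has 1 to 5 rows; each row is the pose to reach, as a shift and turn from the pose commanded when the call began, along the tool's axes at that moment; what a row does not reach only later rows make up. A row lasts 1/10 s, in which the tool goes at most 50 mm and 8.59 degrees, less where a joint would pass 70% of its speed; a pose out of reach is approached as far as the arm can. A call with a gripper value outside its range is refused whole. "gripper" is the opening, from 0 (shut) to 1 (fully open), set as the call begins (left out, the last holds). The fingers move at their own pace and stop on an object; "force" is the grip in N (left out, the last holds). Time passes only in rows, so rows that repeat a pose let the fingers close. It gives the time, the measured TCP pose, the force, the opening and the grip force at its end, in the units of the state.
- ctrl.get_state(): the state, without advancing time (a new reading comes with each control period).
- ctrl.get_image(name): name is "scene" or "top" or "wrist"; returns the picture (400x640x3 uint8, red, green, blue); there is no depth.
- ctrl.camera_model(name): a dict with "fx", "fy", "cx", "cy" (pixels), "R" (3x3) and "t" (3): a world point X has camera coordinates R X + t; the wrist camera has in their place "T_tool_cam" (4x4, takes a point from camera to tool coordinates, whose origin is the TCP and whose axes are the flange's). Camera axes: x right, y down, z forward; pixel columns grow to the right and rows downward; lengths in m; the calibration is good to about 2 mm. A picture is of the moment at which its call begins: read the wrist's pose just before it. camera_model takes no time and is no camera call.
- ctrl.close_job(): hands the job in; it is judged then, once.
The state is a dict: "time": time; "joint_positions": joint angles; "qd": joint speeds; "joint_torque": joint torques, N m; "position": TCP position; "tool_rot": TCP orientation; "ft_force": force on the tool from outside, world axes, zero at the start; "torque": the same for the moment, N m; "grip_width": opening from 0.0 (shut) to 1.0 (fully open); "grip_force": force on a finger pad.
Only numpy, scipy, OpenCV 4.12 (cv2) and the standard library are available. Lean on these libraries where they do the work, as an engineer would, in place of code of your own. Each camera call takes 0.05 s, during which the arm holds its last target. There are 200 camera calls.

## Task

Put the two offcuts (one aluminium, one wooden) that lie on the belt tensioner's base plate into the blue scrap bin. Then push the orange tab to swing the sprung tensioner arm back well past its ratchet click, and finish while still holding it there with the gripper: the click does not lock the arm, so do not let go. Leave the notched aluminium block, the mug, the vee block, the brass weight and the brass bush on the plate where they are.

Things in the scene. Friction and masses are not known exactly. Their poses are not given: they have to be found in the camera images.
- unit: Belt tensioner fixed to the table: dark steel base plate 240 (x) x 270 (y) x 12 mm; origin at the centre of its underside, z up. In its frame: arm pivot at (-10, +40) mm; grey pawl housing 46 x 40 at (-10, +112), top at 38; blue idler block 24 x 60 at (105, -95), top at 32, with a steel roller on it up to 48 mm.
- pivot (a point): Vertical axis of the tensioner arm, at the plate's top face (12 mm above the table). The arm is an aluminium bar 18 mm wide, 18 to 30 mm above the table, with a black roller (radius 19, top at 48 mm) 68 mm from the pivot and the tab 130 mm from it.
- tens_arm (a joint): Arm angle q, rad: 0 at rest (sprung), growing anticlockwise seen from above as the tab is pushed towards the unit's +x; end stop at 0.84. The arm points from the pivot along (sin(q-0.42), -cos(q-0.42)) in the unit's frame. The pawl rides over a tooth from about 0.28 to 0.56; from 0.60 it is well past the click. It springs back if let go.
- tab (a point): Centre of the orange push tab, an upright plate on the arm's end, turning with it: 10 mm thick (along the push), 36 mm along the arm, 30 to 74 mm above the table; this point is 52 mm above the table. The spring pushes back with about 4 N here at rest, 9 N at the end stop, and some 2 N more over the click.
- pawl (a joint): Travel of the yellow sprung pawl slider, m: 0 = forward; it is pushed back by up to about 3 mm as the tooth passes, then springs forward again: the click. Not to be handled.
- offcut_metal: Stepped aluminium offcut, loose on the base plate in the arm's way: 44 (its x) x 26 (its y) x 18 mm, with a step on its -x side 24 mm long and 14 mm high (32 mm in all). Origin at the centre of its underside. About 75 g.
- offcut_wood: Wooden offcut, loose on the base plate: 44 (its x) x 28 (its y) x 26 mm, with a ridge on its +x side 16 mm long, 7 mm higher. Origin at the centre of its underside. About 30 g.
- bin: Blue open scrap bin, fixed: 180 (x) x 160 (y) x 70 mm high, walls and floor 5 mm. Origin at the centre of its underside. It stands to the left or right of the unit.
- notch_block: Bystander: U-shaped aluminium block 100 x 70 x 60 mm, origin at the centre of its underside; stands on the side where the bin is not.
- bush: Bystander: brass ring 28 mm in diameter, 22 mm high, on the base plate; origin at the centre of its underside.
- mug: Bystander: white mug, radius 40, 90 mm high.
- weight: Bystander: brass weight beyond the unit, diameter 28, 32 mm high with its neck.
- vee_block: Bystander: steel vee block 60 x 50 x 40 mm.

How it is judged:
On the way, in this order (a step that is already met when the one before it is completed fails the run):
1. both offcuts lie in the scrap bin (x of offcut_metal in the frame of bin between -0.085 and 0.085 m and y of offcut_metal in the frame of bin between -0.075 and 0.075 m and z of offcut_metal in the frame of bin between 0 and 0.062 m and linear speed of each of offcut_metal, offcut_wood below 0.05 m/s and x of offcut_wood in the frame of bin between -0.085 and 0.085 m and y of offcut_wood in the frame of bin between -0.075 and 0.075 m and z of offcut_wood in the frame of bin between 0 and 0.062 m), for 0.2 s.
2. the tensioner arm is pushed back past its click by the fingers (value of joint tens_arm above 0.6 rad and contact force between the fingers and tens_arm above 2 N), for 0.2 s.
At the end, for the whole second after the job is handed in: Both offcuts lie at rest inside the bin (below its rim), and the gripper's fingers still hold the tensioner arm past its click: arm angle above 0.60 rad, with more than 2 N between fingers and arm (all of step 1 and all of step 2); the arm keeps its last pose, push and grip.
It fails at once if a bystander is displaced by more than 30 mm (distance of any of notch_block, bush, mug, vee_block, weight from where it was at the start of the episode above 0.03 m).
It also fails if it takes over 64 s, if anything falls off the work surface, if the arm or the gripper's body presses on something with over 40 N, if the wrist force passes 120 N, or if a joint passes its speed limit or range.

## Working session

There is one attempt and no reset: what is moved stays moved. The work goes in short steps, Python scripts to look and compute and a tool call to move; the robot and the scene stay as the last step left them, time stands still between calls to the robot, and variables do not carry over. Pictures are saved under pics/ and viewed, at most 11 in all, crops included, and the job is handed in when it is done.

Besides the shell and the picture viewer there is one more tool, called after "Request:" in YAML: its name, and indented under it one key for each argument. step_arm: Moves the arm, as the interface text tells. Its arguments: {"type":"object","properties":{"commands":{"type":"array"},"gripper":{"type":"number"},"force":{"type":"number"}},"required":["commands"]}

```bash
mkdir -p pics; python3 - <<'E'
from bench import ctrl
import cv2
for n in("scene","top"):
    cv2.imwrite(f"pics/{n}0.png",ctrl.get_image(n)[:,:,::-1]); m=ctrl.camera_model(n); print(n,m)
s=ctrl.get_state();print(s["time"],s["position"],s["tool_rot"],s["ft_force"])
print(ctrl.camera_model("wrist"))
E
```

```text
scene {'fx': 458.8759143109562, 'fy': 458.8759143109562, 'cx': 312.48801529537405, 'cy': 205.23891326692436, 'R': array([[ 0.57522088,  0.8179666 ,  0.0071819 ],
       [ 0.46561618, -0.32019259, -0.82503229],
       [-0.67254927,  0.47791981, -0.56503995]]), 't': array([-0.35673092, -0.22781423,  1.51061479])}
top {'fx': 378.11646192640643, 'fy': 378.11646192640643, 'cx': 319.93597719928977, 'cy': 200.67517903241844, 'R': array([[ 3.43986641e-03, -9.99993831e-01,  7.10848858e-04],
       [-9.83426594e-01, -3.51173528e-03, -1.81272727e-01],
       [ 1.81274105e-01, -7.55137054e-05, -9.83432607e-01]]), 't': array([0.00897015, 0.60333677, 0.91173256])}
0.1 [0.25045192 0.59929019 0.23557339] [-6.17591729e-01 -3.08002606e+00  2.69148851e-03] [-0.47105538 -0.44650735  0.17505631]
{'fx': 333.8141911655729, 'fy': 333.8141911655729, 'cx': 322.770333520411, 'cy': 192.4871580008503, 'T_tool_cam': array([[ 8.92933224e-04, -9.55251701e-01, -2.95792817e-01,
         8.14101995e-02],
       [ 9.99998399e-01,  1.31159169e-03, -1.21696127e-03,
         1.01181751e-03],
       [ 1.55046372e-03, -2.95791257e-01,  9.55251343e-01,
        -1.50239206e-01],
       [ 0.00000000e+00,  0.00000000e+00,  0.00000000e+00,
         1.00000000e+00]])}
```

View pics/top0.png

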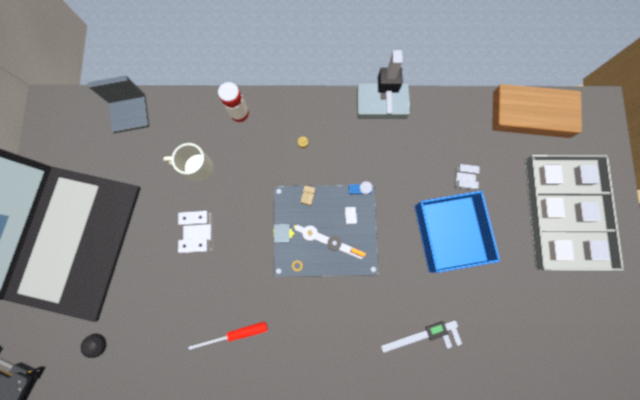

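View pics/scene0.png

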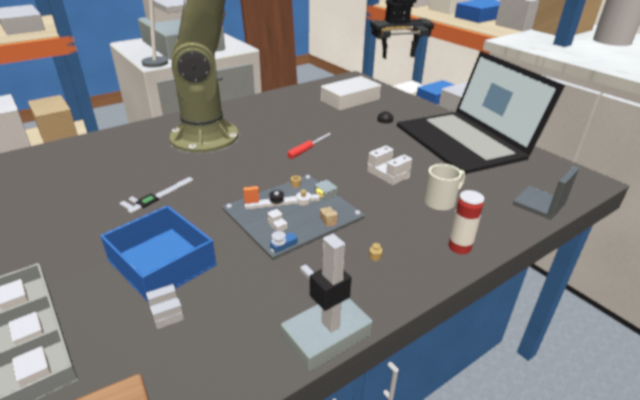

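The top view shows the plate with corners (274,187), (376,186), (378,276), (275,276). The wood is at (308,195), the metal at (351,215), the tab at (360,253), the pivot at (310,232), the bush at (297,266), and the bin around (458,232). The unit's axes are roughly aligned with the world axes. Next, an enlarged crop and rough positions.

```bash
cat > h.py <<'E'
import numpy as np, cv2
from bench import ctrl
from scipy.spatial.transform import Rotation as Rn
def pt(n,u,v,z,st=None):
    m=ctrl.camera_model(n); d=np.array([(u-m["cx"])/m["fx"],(v-m["cy"])/m["fy"],1])
    if n=="wrist":
        st=st or ctrl.get_state(); A=Rn.from_rotvec(st["tool_rot"]).as_matrix(); T=m["T_tool_cam"]
        o=A@T[:3,3]+st["position"]; d=A@T[:3,:3]@d
    else: o=-m["R"].T@m["t"]; d=m["R"].T@d
    return o+d*(z-o[2])/d[2]
E
python3 - <<'E'
from h import *
np.set_printoptions(precision=4,suppress=True)
for n,u,v,z in [("c1",274,187,.012),("c2",376,186,.012),("c3",378,276,.012),("c4",275,276,.012),("wood",308,195,.04),("metal",351,215,.035),("tab",360,253,.074),("pivot",310,232,.04),("bush",297,266,.034),("b1",419,203,.07),("b2",484,192,.07),("b3",498,263,.07),("b4",434,271,.07)]: print(n,pt("top",u,v,z))
s=ctrl.get_state();print(Rn.from_rotvec(s["tool_rot"]).as_matrix())
im=cv2.imread("pics/top0.png")[175:285,265:385];cv2.imwrite("pics/c0.png",cv2.resize(im,None,fx=5,fy=5,interpolation=2))
E
```

```text
c1 [0.6482 0.1348 0.012 ]
c2 [ 0.652  -0.1397  0.012 ]
c3 [ 0.4143 -0.1393  0.012 ]
c4 [0.4134 0.1263 0.012 ]
wood [0.621  0.0422 0.04  ]
metal [ 0.5695 -0.0696  0.035 ]
tab [ 0.4701 -0.0873  0.074 ]
pivot [0.5245 0.0362 0.04  ]
bush [0.4387 0.0686 0.034 ]
b1 [ 0.5955 -0.2381  0.07  ]
b2 [ 0.6243 -0.4037  0.07  ]
b3 [ 0.4472 -0.4246  0.07  ]
b4 [ 0.4275 -0.2672  0.07  ]
[[-0.9227  0.3855 -0.0006]
 [ 0.3855  0.9227 -0.0016]
 [-0.0001 -0.0017 -1.    ]]
```

View pics/c0.png

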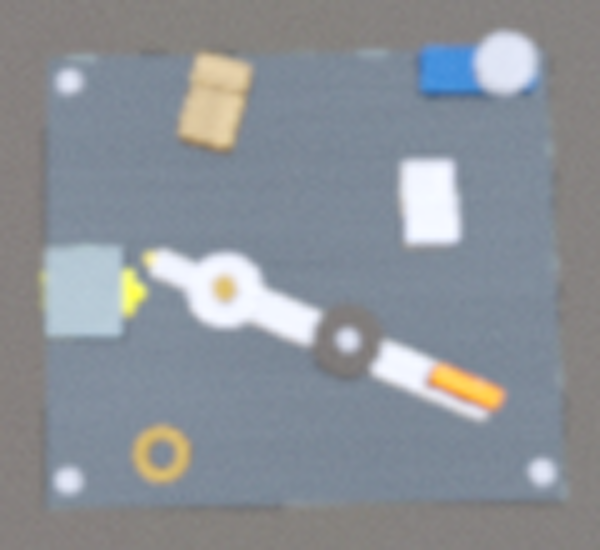

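The crop shows:
- **Wood:** centred at about (214,101), yaw about -12°, ridge towards +x.
- **Metal:** centred at about (430,201), long side along world x.

The sizes agree with the given ones. Moving over the scene now.

Request:
step_arm:
  commands:
    - {"travel":[-0.513,-0.436,0],"turn":[0,0,-22.7]}
    - {"travel":[-0.513,-0.436,0],"turn":[0,0,-22.7]}
    - {"travel":[-0.513,-0.436,0],"turn":[0,0,-22.7]}
    - {"travel":[-0.513,-0.436,0],"turn":[0,0,-22.7]}
    - {"travel":[-0.513,-0.436,0],"turn":[0,0,-22.7]}

```text
time: 0.6
position: [0.3645, 0.3748, 0.2362]
tool_rot: [0.001, -3.141, 0.0]
ft_force: [0.4, -0.2, 0.5]
grip_width: 1.002
grip_force: 0.0
```

```bash
cat >> h.py <<'E'
def go(x,y,z,yaw=180):
    """tool-frame travel/turn to a tool-down pose whose tool x axis has this world yaw (deg)"""
    s=ctrl.get_state(); A=Rn.from_rotvec(s["tool_rot"]); c,n=np.cos(np.radians(yaw)),np.sin(np.radians(yaw))
    B=Rn.from_matrix(np.array([[c,n,0],[n,-c,0],[0,0,-1]]))
    print("t",round(s["time"],2),s["position"].round(4),"travel",A.inv().apply(np.array([x,y,z])-s["position"]).round(4),"turn",(A.inv()*B).as_rotvec(degrees=True).round(1))
E
python3 -c "
from h import *
go(.54,-.01,.24)"
```

```text
t 0.6 [0.3645 0.3748 0.2362] travel [-0.1753 -0.3849 -0.0038] turn [-0. -0.  0.]
```

Request:
step_arm:
  commands:
    - {"travel":[-0.175,-0.385,0]}
    - {"travel":[-0.175,-0.385,0]}
    - {"travel":[-0.175,-0.385,0]}
    - {"travel":[-0.175,-0.385,0]}
    - {"travel":[-0.175,-0.385,0]}

```text
$.commands[0]: bad value
```

Request:
step_arm:
  commands:
    - {"travel":[-0.08,-0.177,0.0]}
    - {"travel":[-0.08,-0.177,0.0]}
    - {"travel":[-0.08,-0.177,0.0]}
    - {"travel":[-0.08,-0.177,0.0]}
    - {"travel":[-0.08,-0.177,0.0]}

```text
$.commands[0]: bad value
```

```bash
python3 - <<'E'
from h import *
go(.54,-.01,.24)
im=ctrl.get_image("wrist")[:,:,::-1]; cv2.imwrite("pics/w1.png",im)
E
```

```text
t 0.6 [0.3645 0.3748 0.2362] travel [-0.1753 -0.3849 -0.0038] turn [-0. -0.  0.]
```

View pics/w1.png

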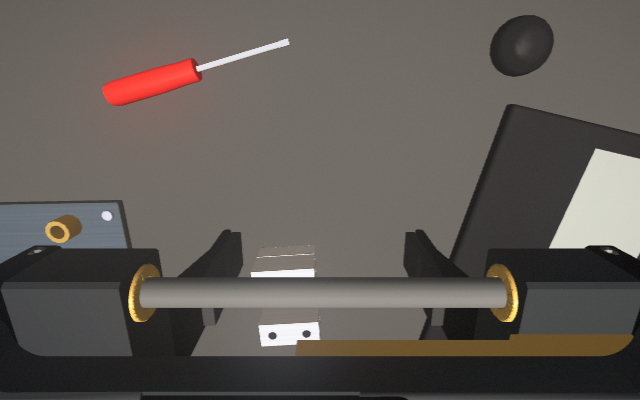

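Rows need both "travel" and "turn". The wrist picture looks towards the robot, so I'll go to x≈0.64 to get both offcuts in view.

Request:
step_arm:
  commands:
    - {"travel":[-0.275,-0.39,0],"turn":[0,0,0]}
    - {"travel":[-0.275,-0.39,0],"turn":[0,0,0]}
    - {"travel":[-0.275,-0.39,0],"turn":[0,0,0]}
    - {"travel":[-0.275,-0.39,0],"turn":[0,0,0]}
    - {"travel":[-0.275,-0.39,0],"turn":[0,0,0]}

```text
time: 1.15
position: [0.5088, 0.1711, 0.2364]
tool_rot: [-0.001, 3.142, 0.0]
ft_force: [0.3, 0.6, -0.8]
grip_width: 1.002
grip_force: 0.0
```

Request:
step_arm:
  commands:
    - {"travel":[-0.13,-0.185,0],"turn":[0,0,0]}
    - {"travel":[-0.13,-0.185,0],"turn":[0,0,0]}
    - {"travel":[-0.13,-0.185,0],"turn":[0,0,0]}
    - {"travel":[-0.13,-0.185,0],"turn":[0,0,0]}
    - {"travel":[-0.13,-0.185,0],"turn":[0,0,0]}

```text
time: 1.65
position: [0.6395, -0.0174, 0.236]
tool_rot: [-0.007, -3.142, 0.005]
ft_force: [1.3, -0.3, 0.1]
grip_width: 1.0
grip_force: 0.0
```

```bash
python3 - <<'E'
from h import *
go(.64,-.015,.24)
im=ctrl.get_image("wrist")[:,:,::-1]; cv2.imwrite("pics/w2.png",im)
E
```

```text
t 1.65 [ 0.6395 -0.0174  0.236 ] travel [-0.0005  0.0024 -0.004 ] turn [-0.2 -0.  -0.3]
```

View pics/w2.png

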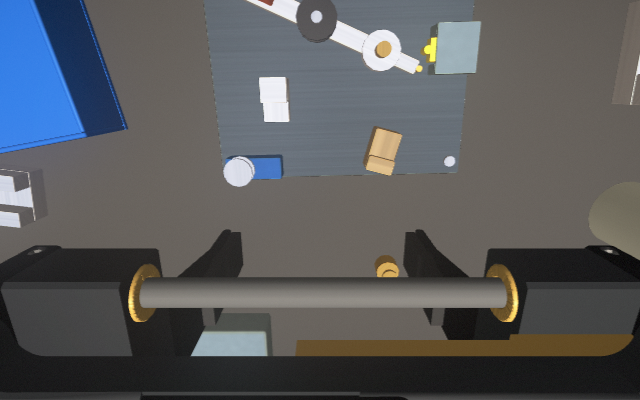

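Both offcuts are in view.
- **Metal:** spans (260,77) to (289,122), high step on the robot side.
- **Wood:** top corners at about (375,127), (402,134), (394,174), (367,168), ridge on the far side.

```bash
python3 - <<'E'
from h import *
s=ctrl.get_state()
P=lambda *a:pt("wrist",*a,s)
M=np.array([P(260,77,.044),P(286,77,.044),P(289,122,.030),P(264,122,.030)]);W=np.array([P(375,127,.038),P(402,134,.038),P(394,174,.045),P(367,168,.045)])
for X in(M,W):
    d=(X[2]+X[3]-X[0]-X[1])[:2]; print(X[:,:2].round(4).tolist(),"c",X.mean(0).round(4),"len",np.linalg.norm(d)/2,"wid",np.linalg.norm((X[0]-X[1])[:2]),"yaw",np.degrees(np.arctan2(d[1],d[0])))
print("pivot",P(385,49,.04),"corners",P(222,178,.012),P(458,172,.012))
go(M[:,0].mean(),M[:,1].mean(),.12,183)
go(W[:,0].mean(),W[:,1].mean(),.12,168)
E
cat > crop.py <<'E'
E
python3 -c "
import cv2
a=cv2.imread('pics/w2.png')[60:190,220:420];cv2.imwrite('pics/w2c.png',cv2.resize(a,None,fx=4,fy=4,interpolation=2))"
```

```text
[[0.5479, -0.0817], [0.5481, -0.0565], [0.5922, -0.0567], [0.5921, -0.0829]] c [ 0.5701 -0.0695  0.037 ] len 0.044163635523219044 wid 0.025227458073158338 yaw -0.90246261561369
[[0.5971, 0.0324], [0.6044, 0.0605], [0.6452, 0.0532], [0.6386, 0.0247]] c [0.6213 0.0427 0.0415] len 0.04178238443208609 wid 0.029076556171049546 yaw -10.38681586920578
pivot [0.52335887 0.03877564 0.04      ] corners [ 0.65717993 -0.13874727  0.012     ] [0.65152702 0.13330382 0.012     ]
t 1.7 [ 0.6406 -0.0209  0.2357] travel [ 0.0703 -0.0485  0.1159] turn [-0.3  0.1 -3.5]
t 1.7 [ 0.6406 -0.0209  0.2357] travel [0.0199 0.0641 0.1153] turn [-0.3  0.1 11.5]
```

View pics/w2c.png

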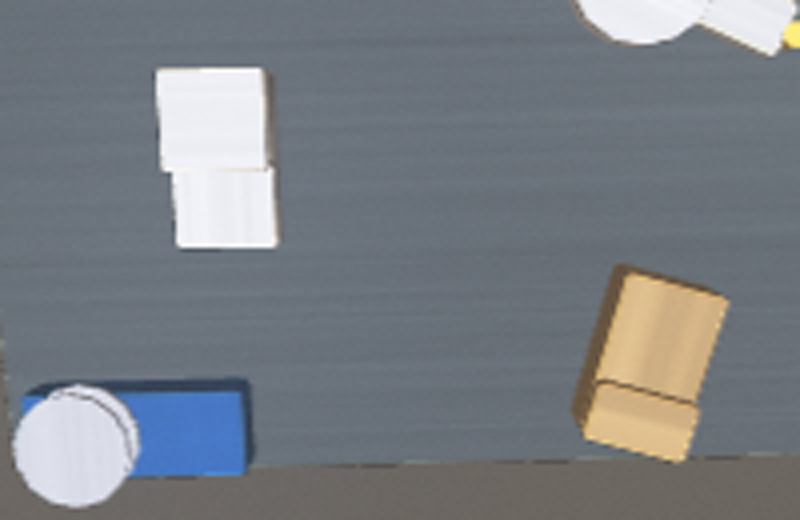

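Confirmed: metal at (0.570,-0.069) with the tall step at -x, and wood at (0.621,0.043) with yaw about -13°. Grasping the metal now.

Request:
step_arm:
  commands:
    - {"travel":[0.073,-0.048,0.1],"turn":[-0.3,0,-1]}
    - {"travel":[0.073,-0.048,0.1],"turn":[-0.3,0,-1]}
    - {"travel":[0.073,-0.048,0.1],"turn":[-0.3,0,-1]}
    - {"travel":[0.073,-0.048,0.14],"turn":[-0.3,0,-1]}
    - {"travel":[0.073,-0.048,0.14],"turn":[-0.3,0,-1]}
  gripper: 0.75

```text
time: 2.2
position: [0.5605, -0.0597, 0.0916]
tool_rot: [0.027, -3.131, -0.009]
ft_force: [-0.8, 0.3, 0.4]
grip_width: 0.758
grip_force: 0.0
```

```bash
python3 -c "
from h import *
go(.568,-.069,.033,180.5)"
```

```text
t 2.2 [ 0.5605 -0.0597  0.0916] travel [-0.008  -0.0098  0.0584] turn [ 0.3 -0.6  0.5]
```

Request:
step_arm:
  commands:
    - {"travel":[0,0,0],"turn":[0,0,0]}
    - {"travel":[0,0,0],"turn":[0,0,0]}

```text
time: 2.4
position: [0.5671, -0.0597, 0.0986]
tool_rot: [-0.03, 3.138, 0.008]
ft_force: [-0.9, 0.1, 0.8]
grip_width: 0.755
grip_force: 0.0
```

```bash
python3 -c "
from h import *
go(.568,-.069,.033,180.5)"
```

```text
t 2.4 [ 0.5671 -0.0597  0.0986] travel [-0.0005 -0.0096  0.0656] turn [0.3 0.2 0.6]
```

Request:
step_arm:
  commands:
    - {"travel":[0,-0.009,0.025],"turn":[0,0,0.5]}
    - {"travel":[0,-0.009,0.05],"turn":[0,0,0.5]}
    - {"travel":[0,-0.009,0.065],"turn":[0,0,0.5]}
    - {"travel":[0,-0.009,0.065],"turn":[0,0,0.5]}
    - {"travel":[0,-0.009,0.065],"turn":[0,0,0.5]}

```text
time: 2.9
position: [0.5664, -0.0687, 0.0326]
tool_rot: [-0.015, 3.14, 0.008]
ft_force: [1.2, -1.4, 0.3]
grip_width: 0.749
grip_force: 0.0
```

Request:
step_arm:
  commands:
    - {"travel":[0,0,0],"turn":[0,0,0]}
    - {"travel":[0,0,0],"turn":[0,0,0]}
    - {"travel":[0,0,0],"turn":[0,0,0]}
    - {"travel":[0,0,0],"turn":[0,0,0]}
    - {"travel":[0,0,0],"turn":[0,0,0]}
  gripper: 0.1
  force: 20

```text
time: 3.4
position: [0.5655, -0.0689, 0.0317]
tool_rot: [-0.014, 3.141, 0.008]
ft_force: [-0.4, -0.2, 0.3]
grip_width: 0.386
grip_force: 0.0
```

Request:
step_arm:
  commands:
    - {"travel":[0,0,0],"turn":[0,0,0]}
    - {"travel":[0,0,0],"turn":[0,0,0]}
    - {"travel":[0,0,0],"turn":[0,0,0]}
    - {"travel":[0,0,0],"turn":[0,0,0]}

```text
time: 3.8
position: [0.5654, -0.0687, 0.0316]
tool_rot: [-0.015, 3.141, 0.009]
ft_force: [-0.2, 1.2, 2.1]
grip_width: 0.296
grip_force: 20.0
```

```bash
python3 -c "
from h import *
go(.565,-.069,.18,180);go(.525,-.29,.18,180)"
```

```text
t 3.8 [ 0.5654 -0.0687  0.0316] travel [ 0.0004  0.0005 -0.1484] turn [0.3 0.  0.5]
t 3.8 [ 0.5654 -0.0687  0.0316] travel [ 0.0425 -0.2201 -0.1496] turn [0.3 0.  0.5]
```

Gripped at 25.8 mm. Lifting and carrying it to the bin centre at about (0.524,-0.333).

Request:
step_arm:
  commands:
    - {"travel":[0,0,-0.05],"turn":[0,0,0]}
    - {"travel":[0,0,-0.1],"turn":[0,0,0]}
    - {"travel":[0.004,-0.045,-0.12],"turn":[0,0,0]}
    - {"travel":[0.008,-0.09,-0.12],"turn":[0,0,0]}
    - {"travel":[0.012,-0.135,-0.12],"turn":[0,0,0]}

```text
time: 4.3
position: [0.5549, -0.2063, 0.1519]
tool_rot: [-0.016, 3.139, 0.007]
ft_force: [0.8, 0.2, -1.6]
grip_width: 0.297
grip_force: 20.0
```

Request:
step_arm:
  commands:
    - {"travel":[0,-0.045,0],"turn":[0,0,0]}
    - {"travel":[0,-0.09,0],"turn":[0,0,0]}
    - {"travel":[0,-0.14,0],"turn":[0,0,0]}
    - {"travel":[0,-0.14,0.0],"turn":[0,0,0]}
    - {"travel":[0,-0.14,0.0],"turn":[0,0,0]}

```text
time: 4.8
position: [0.5544, -0.3468, 0.1492]
tool_rot: [0.008, -3.14, -0.008]
ft_force: [0.6, 1.3, -0.5]
grip_width: 0.295
grip_force: 20.0
```

```bash
python3 -c "
from h import *
go(.555,-.34,.045,180)
b=ctrl.get_image('wrist')[:,:,::-1]; cv2.imwrite('pics/w3.png',b)"
```

```text
t 4.8 [ 0.5544 -0.3468  0.1492] travel [-0.0008  0.0063  0.1042] turn [ 0.3 -0.1  0.3]
```

View pics/w3.png

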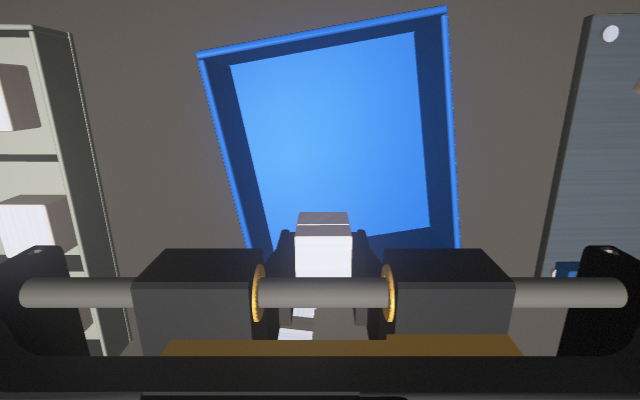

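The metal is held at (323,245), and the bin floor is visible with its far corners at (430,228) and (268,243). I'll check where those lie.

```bash
python3 -c "
from h import *
for u,v,z in [(198,55,.07),(446,10,.07),(430,228,.005),(268,243,.005),(230,67,.005),(414,32,.005)]: print(pt('wrist',u,v,z).round(4))
go(.54,-.335,.045,180)"
```

```text
[ 0.4542 -0.4239  0.07  ]
[ 0.4269 -0.2686  0.07  ]
[ 0.6    -0.2402  0.005 ]
[ 0.6168 -0.3955  0.005 ]
[ 0.4573 -0.4207  0.005 ]
[ 0.4295 -0.2708  0.005 ]
t 4.85 [ 0.5555 -0.3445  0.1492] travel [0.0153 0.009  0.1043] turn [ 0.4 -0.1  0.5]
```

Request:
step_arm:
  commands:
    - {"travel":[0,0.01,0.04],"turn":[0,0,0]}
    - {"travel":[0,0.01,0.08],"turn":[0,0,0]}
    - {"travel":[0,0.01,0.11],"turn":[0,0,0]}
    - {"travel":[0,0.01,0.11],"turn":[0,0,0]}
    - {"travel":[0,0.01,0.11],"turn":[0,0,0]}

```text
time: 5.35
position: [0.5564, -0.3326, 0.0404]
tool_rot: [0.018, -3.141, -0.009]
ft_force: [0.2, -0.0, -0.9]
grip_width: 0.301
grip_force: 20.0
```

Request:
step_arm:
  commands:
    - {"travel":[0,0,0],"turn":[0,0,0]}
    - {"travel":[0,0,0],"turn":[0,0,0]}
    - {"travel":[0,0,0],"turn":[0,0,0]}
    - {"travel":[0,0,0],"turn":[0,0,0]}
  gripper: 0.6

```text
time: 5.75
position: [0.5564, -0.3345, 0.0413]
tool_rot: [-0.014, 3.14, 0.007]
ft_force: [0.7, 0.1, 0.1]
grip_width: 0.554
grip_force: 0.0
```

Request:
step_arm:
  commands:
    - {"travel":[0,0,-0.05],"turn":[0,0,0]}
    - {"travel":[0,0,-0.1],"turn":[0,0,0]}
    - {"travel":[-0.01,0.045,-0.12],"turn":[0,0,3]}
    - {"travel":[-0.02,0.09,-0.12],"turn":[0,0,7]}
    - {"travel":[-0.03,0.135,-0.12],"turn":[0,0,13]}

```text
time: 6.25
position: [0.5854, -0.1986, 0.1627]
tool_rot: [0.349, 3.119, 0.009]
ft_force: [0.5, 0.9, 0.0]
grip_width: 0.599
grip_force: 0.0
```

```bash
python3 -c "
from h import *
go(.62,.043,.13,167)"
```

```text
t 6.25 [ 0.5854 -0.1986  0.1627] travel [0.0197 0.2431 0.0341] turn [0.3 0.1 0.2]
```

Request:
step_arm:
  commands:
    - {"travel":[0.004,0.049,0],"turn":[0,0,0]}
    - {"travel":[0.008,0.098,0],"turn":[0,0,0]}
    - {"travel":[0.012,0.147,0.0],"turn":[0,0,0]}
    - {"travel":[0.016,0.196,0.02],"turn":[0,0,0]}
    - {"travel":[0.02,0.243,0.035],"turn":[0,0,0]}
  gripper: 0.75

```text
time: 6.75
position: [0.6177, 0.0417, 0.1284]
tool_rot: [0.342, 3.122, 0.009]
ft_force: [1.1, -0.8, -1.2]
grip_width: 0.747
grip_force: 0.0
```

Request:
step_arm:
  commands:
    - {"travel":[0,0,0],"turn":[0,0,0]}
    - {"travel":[0,0,0],"turn":[0,0,0]}

```text
time: 6.95
position: [0.6169, 0.0416, 0.1274]
tool_rot: [-0.336, -3.122, -0.008]
ft_force: [0.3, -2.0, 1.0]
grip_width: 0.753
grip_force: 0.0
```

```bash
python3 -c "
from h import *
go(.62,.043,.034,167)
b=ctrl.get_image('top')[:,:,::-1][170:290,265:505]; cv2.imwrite('pics/t2.png',cv2.resize(b,None,fx=3,fy=3,interpolation=2))"
```

```text
t 6.95 [0.6169 0.0416 0.1274] travel [-0.0029  0.0016  0.0934] turn [ 0.3 -0.1  0.7]
```

View pics/t2.png

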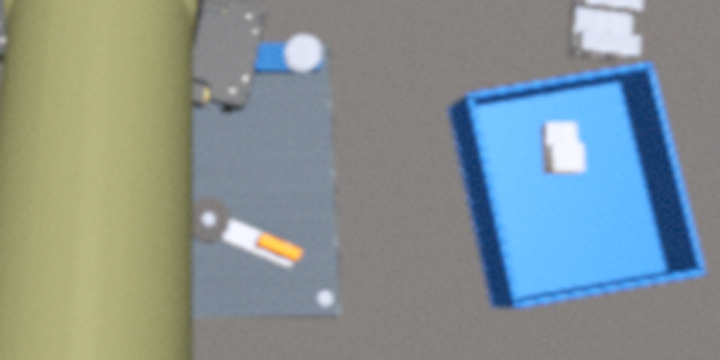

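The metal lies in the bin at crop (565,147), well inside the walls. Next, grasp the wood.

Request:
step_arm:
  commands:
    - {"travel":[-0.002,0.0015,0.035],"turn":[0,0,0]}
    - {"travel":[-0.002,0.0015,0.07],"turn":[0,0,0]}
    - {"travel":[-0.002,0.0015,0.092],"turn":[0,0,0]}
    - {"travel":[-0.002,0.0015,0.092],"turn":[0,0,0]}

```text
time: 7.4
position: [0.6171, 0.0386, 0.0332]
tool_rot: [-0.346, -3.117, -0.004]
ft_force: [-0.2, 0.1, -0.9]
grip_width: 0.75
grip_force: 0.0
```

Request:
step_arm:
  commands:
    - {"travel":[0,0,0],"turn":[0,0,0]}
    - {"travel":[0,0,0],"turn":[0,0,0]}
    - {"travel":[0,0,0],"turn":[0,0,0]}
    - {"travel":[0,0,0],"turn":[0,0,0]}
    - {"travel":[0,0,0],"turn":[0,0,0]}
  gripper: 0.1

```text
time: 7.9
position: [0.62, 0.0415, 0.0367]
tool_rot: [0.341, 3.122, 0.009]
ft_force: [-0.6, -0.6, 0.9]
grip_width: 0.383
grip_force: 0.1
```

Request:
step_arm:
  commands:
    - {"travel":[0,0,0],"turn":[0,0,0]}
    - {"travel":[0,0,0],"turn":[0,0,0]}
    - {"travel":[0,0,0],"turn":[0,0,0]}
    - {"travel":[0,0,0],"turn":[0,0,0]}

```text
time: 8.3
position: [0.6198, 0.0417, 0.0364]
tool_rot: [0.341, 3.123, 0.009]
ft_force: [-1.6, 1.2, 5.4]
grip_width: 0.318
grip_force: 20.0
```

```bash
python3 -c "
from h import *
go(.49,-.33,.155,172)"
```

```text
t 8.3 [0.6198 0.0417 0.0364] travel [ 0.0466 -0.3903 -0.1208] turn [ 0.3 -0.  -4.5]
```

Request:
step_arm:
  commands:
    - {"travel":[0,0,-0.05],"turn":[0,0,0]}
    - {"travel":[0,0,-0.1],"turn":[0,0,0]}
    - {"travel":[0.005,-0.04,-0.12],"turn":[0,0,-1]}
    - {"travel":[0.01,-0.085,-0.12],"turn":[0,0,-2]}
    - {"travel":[0.016,-0.13,-0.12],"turn":[0,0,-4]}

```text
time: 8.8
position: [0.5757, -0.084, 0.1559]
tool_rot: [0.228, 3.132, 0.008]
ft_force: [0.3, -0.6, -0.2]
grip_width: 0.322
grip_force: 20.0
```

Request:
step_arm:
  commands:
    - {"travel":[0.005,-0.048,0],"turn":[0,0,0]}
    - {"travel":[0.01,-0.096,0],"turn":[0,0,0]}
    - {"travel":[0.015,-0.144,0],"turn":[0,0,0]}
    - {"travel":[0.02,-0.192,0],"turn":[0,0,0]}
    - {"travel":[0.025,-0.24,0],"turn":[0,0,0]}

```text
time: 9.3
position: [0.5146, -0.3181, 0.1536]
tool_rot: [-0.232, -3.132, -0.008]
ft_force: [0.3, 0.5, -1.5]
grip_width: 0.324
grip_force: 20.0
```

Request:
step_arm:
  commands:
    - {"travel":[0,0,0],"turn":[0,0,0]}
    - {"travel":[0,0,0],"turn":[0,0,0]}

```text
time: 9.5
position: [0.5143, -0.3181, 0.1534]
tool_rot: [-0.238, -3.131, -0.008]
ft_force: [0.1, 0.3, 0.1]
grip_width: 0.32
grip_force: 20.0
```

```bash
python3 -c "
from h import *
go(.49,-.335,.045,172)"
```

```text
t 9.5 [ 0.5143 -0.3181  0.1534] travel [ 0.0213 -0.0209  0.1083] turn [ 0.3 -0.1 -0.7]
```

Request:
step_arm:
  commands:
    - {"travel":[0.022,-0.018,0],"turn":[0,0,0]}
    - {"travel":[0.022,-0.018,0.04],"turn":[0,0,0]}
    - {"travel":[0.022,-0.018,0.08],"turn":[0,0,0]}
    - {"travel":[0.022,-0.018,0.108],"turn":[0,0,0]}
    - {"travel":[0.022,-0.018,0.108],"turn":[0,0,0]}

```text
time: 10.0
position: [0.4892, -0.3262, 0.0414]
tool_rot: [-0.227, -3.125, -0.015]
ft_force: [-0.4, 0.3, -0.8]
grip_width: 0.321
grip_force: 20.0
```

Request:
step_arm:
  commands:
    - {"travel":[0,0,0],"turn":[0,0,0]}
    - {"travel":[0,0,0],"turn":[0,0,0]}
    - {"travel":[0,0,0],"turn":[0,0,0]}
    - {"travel":[0,0,0],"turn":[0,0,0]}
  gripper: 0.6

```text
time: 10.4
position: [0.4923, -0.3308, 0.0474]
tool_rot: [0.232, 3.131, 0.007]
ft_force: [0.1, -0.0, 0.0]
grip_width: 0.568
grip_force: 0.0
```

Request:
step_arm:
  commands:
    - {"travel":[0,0,-0.05],"turn":[0,0,0]}
    - {"travel":[0,0,-0.1],"turn":[0,0,0]}
    - {"travel":[0,0,-0.12],"turn":[0,0,0]}

```text
time: 10.7
position: [0.4932, -0.3331, 0.1717]
tool_rot: [0.233, 3.126, 0.004]
ft_force: [-0.0, -0.9, 0.2]
grip_width: 0.599
grip_force: 0.0
```

```bash
python3 -c "
from h import *
go(.46,-.2,.16,180)
b=ctrl.get_image('scene')[:,:,::-1][150:310,80:380]; cv2.imwrite('pics/s2.png',cv2.resize(b,None,fx=2.5,fy=2.5,interpolation=2))"
```

```text
t 10.7 [ 0.4932 -0.3331  0.1717] travel [0.0526 0.1266 0.0117] turn [ 0.1  0.4 -8.5]
```

View pics/s2.png

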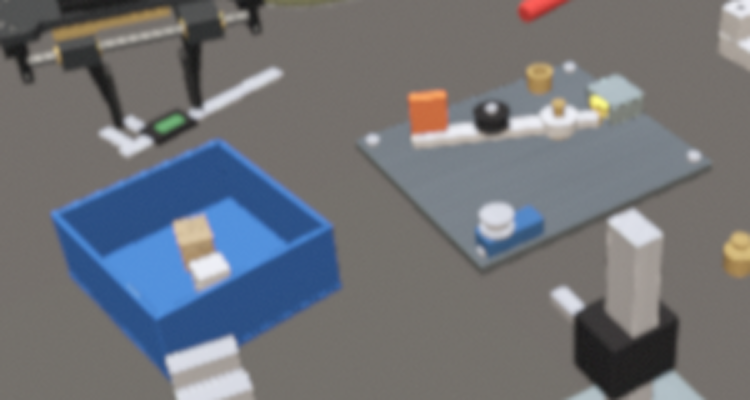

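Both offcuts are in the bin: wood at (193,240), metal at (210,270). The tab stands at (428,112) and the plate is clear for the swing. Next, close the gripper and go behind the tab, on its robot side.

```bash
python3 -c "
from h import *
go(.44,-.073,.155,165)"
```

```text
t 10.75 [ 0.4941 -0.3335  0.1735] travel [0.0923 0.2496 0.0182] turn [0.2 0.6 6.5]
```

Request:
step_arm:
  commands:
    - {"travel":[0.017,0.046,0.004],"turn":[0,0,2]}
    - {"travel":[0.034,0.092,0.008],"turn":[0,0,4]}
    - {"travel":[0.051,0.138,0.012],"turn":[0,0,6.5]}
    - {"travel":[0.068,0.184,0.016],"turn":[0,0,6.5]}
    - {"travel":[0.085,0.23,0.018],"turn":[0,0,6.5]}
  gripper: 0

```text
time: 11.25
position: [0.4404, -0.0891, 0.1494]
tool_rot: [0.41, 3.114, 0.009]
ft_force: [1.1, 0.3, -1.7]
grip_width: 0.227
grip_force: 0.0
```

Request:
step_arm:
  commands:
    - {"travel":[0.007,0.02,0],"turn":[0,0,0]}
    - {"travel":[0.007,0.02,0],"turn":[0,0,0]}
    - {"travel":[0.007,0.02,0],"turn":[0,0,0]}
    - {"travel":[0.007,0.02,0],"turn":[0,0,0]}

```text
time: 11.65
position: [0.4398, -0.0713, 0.1496]
tool_rot: [0.413, 3.114, 0.008]
ft_force: [-1.1, -0.7, -0.8]
grip_width: 0.01
grip_force: 0.0
```

```bash
python3 -c "
from h import *
go(.44,-.073,.052,165)
b=ctrl.get_image('wrist')[:,:,::-1]; cv2.imwrite('pics/w4.png',b)"
```

```text
t 11.65 [ 0.4398 -0.0713  0.1496] travel [-0.0007 -0.0021  0.0976] turn [ 0.3 -0.  -0.1]
```

View pics/w4.png

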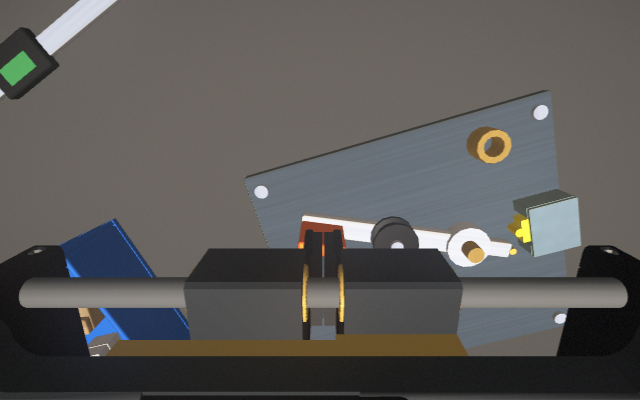

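The picture shows the tab at about (300–345, 222–248) behind the fingertips. I'll check its position numerically before lowering.

```bash
python3 -c "
from h import *
for u,v,z in [(300,248,.074),(302,218,.03),(346,226,.03),(466,247,.04),(262,192,.012),(541,112,.012)]: print(u,v,pt('wrist',u,v,z).round(4))"
```

```text
300 248 [ 0.4663 -0.095   0.074 ]
302 218 [ 0.4596 -0.0941  0.03  ]
346 226 [ 0.4769 -0.0591  0.03  ]
466 247 [0.5185 0.036  0.04  ]
262 192 [ 0.4326 -0.1249  0.012 ]
541 112 [0.4269 0.1236 0.012 ]
```

That matches the model: tab near face at about x=0.466, fingers' front at about 0.45. Lowering with slightly more clearance.

Request:
step_arm:
  commands:
    - {"travel":[0.004,0,0.03],"turn":[0,0,0]}
    - {"travel":[0.004,0,0.06],"turn":[0,0,0]}
    - {"travel":[0.004,0,0.097],"turn":[0,0,0]}
    - {"travel":[0.004,0,0.097],"turn":[0,0,0]}
    - {"travel":[0.004,0,0.097],"turn":[0,0,0]}

```text
time: 12.2
position: [0.4355, -0.0693, 0.0525]
tool_rot: [-0.412, -3.112, -0.007]
ft_force: [-0.2, 0.1, 0.0]
grip_width: 0.005
grip_force: 0.0
```

```bash
python3 -c "
from h import *
for q in (0,.1,.2,.3,.4,.5,.6,.7,.75):
    a=q-.40; t=np.array([np.cos(a),np.sin(a)]); c=np.array([.523,.037])+.13*np.array([np.sin(a),-np.cos(a)])-.015*t
    print(q); go(*c,.052,180+np.degrees(a))"
```

```text
0
t 12.2 [ 0.4355 -0.0693  0.0525] travel [-0.0243 -0.0013  0.0004] turn [ 0.2 -0.2  7.8]
0.1
t 12.2 [ 0.4355 -0.0693  0.0525] travel [-0.0371 -0.0039  0.0004] turn [ 0.2 -0.1  2.1]
0.2
t 12.2 [ 0.4355 -0.0693  0.0525] travel [-0.0501 -0.0052  0.0004] turn [ 0.2 -0.1 -3.6]
0.3
t 12.2 [ 0.4355 -0.0693  0.0525] travel [-0.0632 -0.0053  0.0003] turn [ 0.2 -0.1 -9.4]
0.4
t 12.2 [ 0.4355 -0.0693  0.0525] travel [-0.0762 -0.004   0.0003] turn [  0.2  -0.1 -15.1]
0.5
t 12.2 [ 0.4355 -0.0693  0.0525] travel [-0.089  -0.0014  0.0003] turn [  0.2  -0.1 -20.8]
0.6
t 12.2 [ 0.4355 -0.0693  0.0525] travel [-0.1015  0.0025  0.0003] turn [  0.3  -0.1 -26.5]
0.7
t 12.2 [ 0.4355 -0.0693  0.0525] travel [-0.1136  0.0075  0.0003] turn [  0.3  -0.1 -32.3]
0.75
t 12.2 [ 0.4355 -0.0693  0.0525] travel [-0.1194  0.0105  0.0003] turn [  0.3  -0.1 -35.1]
```

Slow push along the arc, first up to q≈0.3.

Request:
step_arm:
  commands:
    - {"travel":[-0.015,-0.001,0],"turn":[0,0,4]}
    - {"travel":[-0.025,-0.002,0],"turn":[0,0,4]}
    - {"travel":[-0.037,-0.004,0],"turn":[0,0,2]}
    - {"travel":[-0.05,-0.005,0],"turn":[0,0,-3.5]}
    - {"travel":[-0.063,-0.005,0],"turn":[0,0,-9.5]}

```text
time: 12.7
position: [0.4947, -0.0892, 0.0536]
tool_rot: [-0.141, -3.135, -0.011]
ft_force: [-11.7, 2.9, 8.2]
grip_width: 0.005
grip_force: 6.4
```

```bash
python3 -c "
from h import *
print(ctrl.get_state()['ft_force'])
for q in (.4,.5,.6,.7,.76):
    a=q-.40; t=np.array([np.cos(a),np.sin(a)]); c=np.array([.523,.037])+.13*np.array([np.sin(a),-np.cos(a)])-.015*t
    print(q); go(*c,.052,180+np.degrees(a))"
```

```text
[-11.72416589   2.88410393   8.22704305]
0.4
t 12.7 [ 0.4947 -0.0892  0.0536] travel [-0.0136 -0.0026  0.0015] turn [ 0.4 -0.2 -5.2]
0.5
t 12.7 [ 0.4947 -0.0892  0.0536] travel [-0.0267 -0.0022  0.0014] turn [  0.4  -0.2 -10.9]
0.6
t 12.7 [ 0.4947 -0.0892  0.0536] travel [-0.0397 -0.0006  0.0014] turn [  0.4  -0.1 -16.6]
0.7
t 12.7 [ 0.4947 -0.0892  0.0536] travel [-0.0524  0.0023  0.0014] turn [  0.4  -0.1 -22.3]
0.76
t 12.7 [ 0.4947 -0.0892  0.0536] travel [-0.0599  0.0047  0.0014] turn [  0.4  -0.1 -25.8]
```

Contact force is about 12 N, as expected. Continuing to q≈0.72.

Request:
step_arm:
  commands:
    - {"travel":[-0.013,-0.002,0],"turn":[0,0,-5]}
    - {"travel":[-0.026,-0.002,0],"turn":[0,0,-11]}
    - {"travel":[-0.039,-0.001,0],"turn":[0,0,-16.5]}
    - {"travel":[-0.048,0.001,0],"turn":[0,0,-20]}
    - {"travel":[-0.055,0.003,0],"turn":[0,0,-23]}

```text
time: 13.2
position: [0.548, -0.0912, 0.0526]
tool_rot: [0.484, -3.098, -0.012]
ft_force: [-9.0, 2.2, 4.7]
grip_width: 0.006
grip_force: 4.2
```

Request:
step_arm:
  commands:
    - {"travel":[0,0,0],"turn":[0,0,0]}
    - {"travel":[0,0,0],"turn":[0,0,0]}
    - {"travel":[0,0,0],"turn":[0,0,0]}
    - {"travel":[0,0,0],"turn":[0,0,0]}

```text
time: 13.6
position: [0.5473, -0.0914, 0.0525]
tool_rot: [0.48, -3.099, -0.012]
ft_force: [-9.5, 2.0, 2.3]
grip_width: 0.005
grip_force: 4.1
```

```bash
python3 -c "
from h import *
a=.72-.40; t=np.array([np.cos(a),np.sin(a)]); c=np.array([.523,.037])+.13*np.array([np.sin(a),-np.cos(a)])-.015*t
go(*c,.052,180+np.degrees(a))
b=ctrl.get_image('wrist')[:,:,::-1];d=ctrl.get_image('scene')[:,:,::-1][130:290,170:410]
cv2.imwrite('pics/end.png',np.vstack([b[:240],cv2.resize(d,(540,360))[:, :]]) if 0 else np.hstack([cv2.resize(b,(400,250)),cv2.resize(d,(375,250))]))"
```

```text
t 13.6 [ 0.5473 -0.0914  0.0525] travel [-0.0023 -0.0005  0.0005] turn [ 0.5 -0.3 -0.7]
```

View pics/end.png

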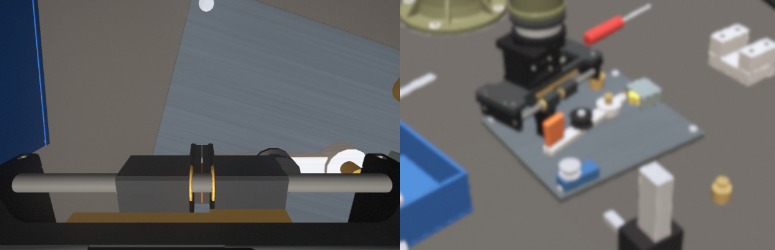

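The wrist view shows the arm at about 9.5 N. In the scene view the tab is swung back, with its top at about (554,115) in the composite. Checking q by projection.

```bash
python3 -c "
from h import *
m=ctrl.camera_model('scene')
for q in (0,.55,.6,.65,.7,.75,.8):
    a=q-.40; X=np.array([.523+.13*np.sin(a),.037-.13*np.cos(a),.074]); c=m['R']@X+m['t']; print(q,(m['fx']*c[0]/c[2]+m['cx']).round(1),(m['fy']*c[1]/c[2]+m['cy']).round(1))
p=pt('scene',268.6,203.6,.074);print(p, np.arctan2(p[0]-.523,.037-p[1])+.40, np.hypot(p[0]-.523,.037-p[1]))"
```

```text
0 249.7 187.7
0.55 261.0 202.2
0.6 262.8 203.3
0.65 264.7 204.4
0.7 266.8 205.4
0.75 268.9 206.4
0.8 271.2 207.3
[ 0.55734016 -0.07991833  0.074     ] 0.6856768223291915 0.12185706189878485
```

q≈0.69. I'll push 3 mm further for margin, settle, and hand in.

Request:
step_arm:
  commands:
    - {"travel":[-0.003,0,0],"turn":[0,0,0]}
    - {"travel":[-0.003,0,0],"turn":[0,0,0]}
    - {"travel":[-0.003,0,0],"turn":[0,0,0]}
    - {"travel":[-0.003,0,0],"turn":[0,0,0]}
    - {"travel":[-0.003,0,0],"turn":[0,0,0]}

```text
time: 14.2
position: [0.5499, -0.0906, 0.0525]
tool_rot: [0.48, -3.098, -0.012]
ft_force: [-9.7, 0.0, 3.9]
grip_width: 0.003
grip_force: 4.3
```

```bash
python3 -c "
from h import *
s=ctrl.get_state();print(s['position'],s['ft_force'])
print(ctrl.close_job())"
```

```text
[ 0.54994582 -0.09063825  0.05250184] [-9.71500688  0.03338912  3.89675203]
the job is handed in; nothing more can be done
None
```

I handed in the job at about 14 s: both offcuts are in the bin, and the closed gripper is holding the tensioner arm past its click at an estimated q≈0.7 with about 10 N; no verdict came back.

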